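# Free and hold open the servo drive's cover

## Robot

A 6-joint arm with a two-finger parallel gripper is mounted at the origin on the work surface. World frame = base frame: x ahead of the robot, y to its left, z up, the work surface at z = 0. Lengths are in mm, angles in degrees, forces in N, time in s.
With the tool pointing down it reaches from about 275 to 825 mm from the base axis. Payload 4.9 kg.
Tool frame: the origin (TCP) lies on the centre line of the jaws, within the pads' length; the fingertips stand 25 mm ahead of it and the grasp point (between the pads) lies 6 mm ahead of it; z points along the fingers, y is the line along which they close (so a half turn about z gives the same grasp; the last joint's range is limited). The gripper opens to 85 mm and grips with 20 to 120 N. Pads are 22 mm wide; open, the fingers measure 114 mm over their backs; the gripper's body (76 mm by 85 mm) begins 54 mm behind the grasp point. The pads swing forward as they close: fully open they stand 13 mm farther back than shut.
Start: joints at [67.769, 18.69, -11.035, 60.275, 0, 82.311], TCP at [138.09, 532.4, 256.281] pointing down, gripper open.
Joint ranges: [-152.03, 152.03], [-55.5, 102.48], [-74.3, 77.21], [-110.64, 120.58], [-84.22, 78.4], [-180, 180]. Speed limits (degrees/s): [147.25, 147.25, 180, 180, 180, 180].

## Interface

Orientations are given as a 3x3 rotation matrix whose columns are the frame's x, y, z axes.
In Python, from bench import readout, cams, finish_job gives the robot as it stands.
- The arm moves only by the tool apply_moves, never from a script. Its argument "motion" is a list of rows, each an object of numbers: "tx", "ty", "tz": the shift along the tool's x, y, z in units of 25 mm (1.0 is 25 mm); "rx", "ry", "rz": the turn, a rotation vector about the tool's x, y, z in units of 5 degrees (1.0 is 5 degrees). In form: [{"tx": .., "ty": .., "tz": .., "rx": .., "ry": .., "rz": ..}, ...]. A call has exactly 10 rows; each row shifts and turns the commanded pose from where the row before left it, along the tool's axes as they then stand; what a row does not reach is not made up. A row lasts 1/12 s, in which the tool goes at most 41.7 mm and 7.16 degrees, less where a joint would pass 70% of its speed; a pose out of reach is approached as far as the arm can. A call is refused whole if a number of a shift passes 1 or a number of a turn 1, either way. A call with a gripper value outside its range is refused whole. "fingers" is the finger opening in mm, from 0 to 85.4, set as the call begins (left out, the last holds). The fingers move at their own pace and stop on an object; the grip force is fixed at half the most. Time passes only in rows, so rows that do not move let the fingers close, or fill a call up. It gives the time, the measured TCP pose, the force, the opening and the grip force at its end, in the units of the state.
- readout.sense(): the state, without advancing time (a new reading comes with each control period).
- cams.camera(name): name is "side" or "top"; returns a dict with "pixels" (480x640x3 uint8, red, green, blue), "mtx" (3x3 intrinsics, pixels), "R" (3x3) and "t" (3): a world point X has camera coordinates R X + t. Camera axes: x right, y down, z forward; pixel columns grow to the right and rows downward; lengths in mm; the calibration is good to about 2 mm. A picture is of the moment at which its call begins. There is no depth.
- finish_job(): hands the job in; it is judged then, once.
The state is a dict: "clock": time; "qpos": joint angles; "qvel": joint speeds; "joint_torque": joint torques, N m; "ee_pos": TCP position; "eef_rot": TCP orientation; "ft_force": force on the tool from outside, world axes, zero at the start; "moment": the same for the moment, N m; "grip_width": finger opening in mm; "grip_force": force on a finger pad.
Only numpy, scipy, OpenCV 4.12 (cv2) and the standard library are available. Lean on these libraries where they do the work, as an engineer would, in place of code of your own. Each camera call takes 0.05 s, during which the arm holds its last target. There are 200 camera calls.

## Task

The servo drive's cover may or may not be caught: before touching the sliding catch, tug the cover up gently by its handle to learn which. If it is caught, slide the catch to release it, without forcing the cover; then lift the cover to about 50 degrees, and finish while holding it still there with the gripper so that a colleague can reach in. Leave the other things on the bench and on the drive where they stand.

Things in the scene. Friction and masses are not known exactly. Their poses are not given: they have to be found in the camera images.
- drive: grey open-topped metal case of a servo drive lying on its back, fixed to the bench, 260 (its x) x 200 (its y) x 90 mm tall. Origin under its centre; its -x end faces the robot (turned by up to 0.6 rad). The front 60 mm of its top (x -130 to -70 mm) is a fixed deck 90 mm up; the remaining 200 mm is closed by the cover.
- cover (a joint): angle of the aluminium cover, hinged along the far (+x) top edge of the drive: 0 shut, grows as its near edge rises, stop at 1.3. It falls shut when let go and weighs 0.3 to 0.6 kg. When caught, it rises only by about 0.025 rad (4 mm at the handle) and then stops hard; pulling over 30 N there would bend the catch.
- cover_handle (a point): middle of the cover's black bar handle: round bar 12 mm thick, 56 mm long along the drive's y, its axis 35 mm above the cover's top face (at drive x -40, y +30, z 130 mm when shut). It can be pinched from above, fingers closing along the drive's x, and turns between the fingers as the cover rises.
- cover_hinge (a point): middle of the hinge line, at drive x 130, y 0, z 90 mm; the line runs along the drive's y
- catch (a joint): slide of the catch in m, 0 to 0.03; grows towards the drive's +y, the releasing direction. It resists with about 2.5 N and stays where left. Where along the travel it lets the cover go differs from drive to drive (6 to 24 mm) and cannot be seen (its tongue lies under the deck); from 25 mm on the cover is always free. It starts anywhere from 0 to 26 mm.
- catch_grip (a point): centre of the catch's black thumb block, on the deck right (-y) of the handle: 26 (drive's x) x 12 (drive's y) x 28 mm tall, its top 119 mm above the bench; the point lies 11 mm below its top. At joint value 0 it stands at drive x -100, y -60 mm. It can be pinched along the drive's y, or pushed.
- capacitor: bystander, loose: small black round can, 22 mm across, 28 mm tall, standing on the drive's front deck at the end away from the catch; origin under its centre
- motor: bystander, loose: black square servo motor with a plain flange and shaft on top, 60 mm square, 142 mm tall with the shaft, standing left (+y) of the drive; origin under its centre
- meter: bystander, loose: grey handheld meter lying flat, 150 x 75 x 32 mm, right (-y) of the drive; origin under its centre
- jar: bystander, loose: white plastic jar with black cap, 52 mm across, 60 mm tall; origin under its centre
- tape: bystander, loose: black tape roll lying flat, 70 mm across, 20 mm tall; origin under its centre
- heatsink: bystander, loose: bare aluminium finned block, 60 x 50 x 30 mm; origin under its centre
- driver: bystander, loose: screwdriver lying on the bench, black handle, 160 mm long; origin under its middle

How it is judged:
By the outcome, as a careful person would: the job done as asked, in the order asked, and still so for the second after the job is handed in, while the arm keeps its last pose, push and grip.
It also fails if it takes over 58 s, if anything falls off the work surface, if the arm or the gripper's body presses on something with over 40 N, if the wrist force passes 120 N, or if a joint passes its speed limit or range.

## Working session

There is one attempt and no reset: what is moved stays moved. The work goes in short steps, Python scripts to look and compute and a tool call to move; the robot and the scene stay as the last step left them, time stands still between calls to the robot, and variables do not carry over. Pictures are saved under pics/ and viewed, at most 10 in all, crops included, and the job is handed in when it is done.

Besides the shell and the picture viewer there is one more tool, called after "Request:" by a JSON object that holds its "name" and its "arguments". apply_moves: Moves the arm, as the interface text tells. Its arguments: {"type":"object","properties":{"motion":{"type":"array"},"fingers":{"type":"number"}},"required":["motion"]}

```bash
mkdir -p pics
python3 - <<'E'
from bench import readout,cams
import cv2,numpy as np,pickle
s=readout.sense();print(s)
for n in("top","side"):
    c=cams.camera(n);cv2.imwrite(f"pics/{n}0.png",c["pixels"][:,:,::-1]);pickle.dump(c,open(n+".pkl","wb"));print(n,c["mtx"],c["R"],c["t"])
E
```

```text
{'clock': 0.0, 'qpos': array([ 6.77695132e+01,  1.87335302e+01, -1.10924550e+01,  6.02747624e+01,
       -6.57388607e-04,  8.23119004e+01]), 'qvel': array([ 0.02205028, -0.08022369,  0.06442945, -0.05177107,  0.04361211,
       -0.00259271]), 'joint_torque': array([-2.80432592e-03, -4.43399906e+01,  2.62442905e+01,  1.57044019e-02,
       -1.31544011e-04,  8.73543456e-06]), 'ee_pos': array([137.87735274, 531.87389582, 255.48598408]), 'eef_rot': array([[-9.67962075e-01,  2.51095586e-01, -6.54631784e-04],
       [ 2.51096340e-01,  9.67960725e-01, -1.63201620e-03],
       [ 2.23865792e-04, -1.74410543e-03, -9.99998454e-01]]), 'ft_force': array([-0.83185299, -0.3287755 , -0.5467446 ]), 'moment': array([ 0.00444058,  0.01055201, -0.02141483]), 'grip_force': 0.0, 'grip_width': 85.66216601773569}
top [[512.57013207   0.         318.28715723]
 [  0.         512.57013207 234.38301316]
 [  0.           0.           1.        ]] [[-0.0089752  -0.99978306  0.01879591]
 [-0.99174708  0.00649581 -0.12804506]
 [ 0.12789519 -0.01979002 -0.99159023]] [  50.10030543  577.56835736 1088.94936713]
side [[583.14989221   0.         318.89939857]
 [  0.         583.14989221 230.84615109]
 [  0.           0.           1.        ]] [[ 0.88437215 -0.46630877  0.0210245 ]
 [-0.28659665 -0.57799061 -0.764061  ]
 [ 0.36844031  0.66968872 -0.64480133]] [-473.42319921  256.72185813 1002.29246839]
```

View pics/top0.png

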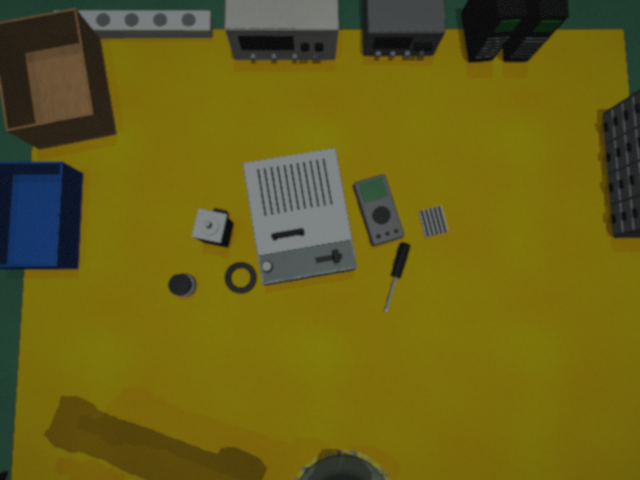

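View pics/side0.png

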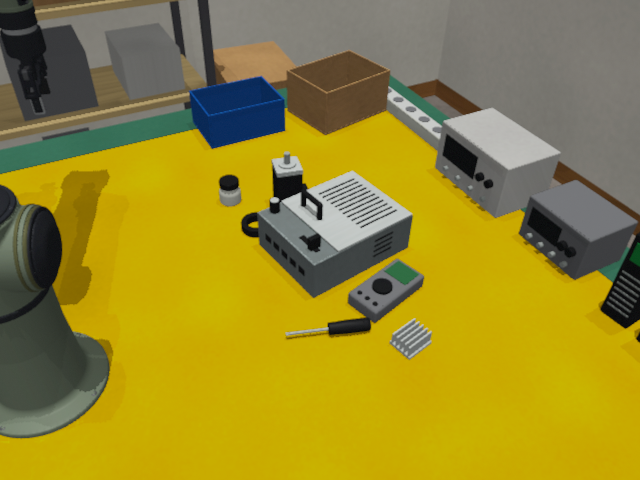

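The top view shows the drive with its far top corners near (244,163) and (336,149) and its near end at about (264,284)-(355,268). The handle runs (273,236)-(303,232), the catch is near (335,257) and the capacitor is at (267,267). In the side view the handle is at (312,203) and the catch block at (313,241). Next I'll crop and measure.

```bash
cat > h.py <<'E'
import numpy as np,cv2,pickle
from bench import readout,cams
def load(n): return pickle.load(open(n+".pkl","rb"))
def ray(c,u,v):
    d=c["R"].T@np.linalg.solve(c["mtx"],[u,v,1.]); return -c["R"].T@c["t"],d/np.linalg.norm(d)
def onz(c,u,v,z):
    o,d=ray(c,u,v); return o+d*(z-o[2])/d[2]
def two(a,p,b,q):
    o1,d1=ray(a,*p);o2,d2=ray(b,*q)
    k=np.linalg.lstsq(np.c_[d1,-d2],o2-o1,rcond=None)[0]
    A=o1+k[0]*d1;B=o2+k[1]*d2;return (A+B)/2,np.linalg.norm(A-B)
def proj(c,X):
    x=c["mtx"]@(c["R"]@np.asarray(X,float)+c["t"]);return x[:2]/x[2]
E
python3 - <<'E'
from h import *
t=load("top");s=load("side")
print("cams",ray(t,0,0)[0],ray(s,0,0)[0])
hsv=cv2.cvtColor(t["pixels"],cv2.COLOR_RGB2HSV)
m=(hsv[:,:,1]<110).astype(np.uint8)*255
m[:140]=0;m[300:]=0;m[:,:236]=0;m[:,362:]=0
m=cv2.morphologyEx(m,cv2.MORPH_OPEN,np.ones((5,5)))
cs=max(cv2.findContours(m,0,1)[0],key=cv2.contourArea)
q=cv2.approxPolyDP(cv2.convexHull(cs),5,True)[:,0];print(q.tolist())
P=np.array([onz(t,*p,90)[:2] for p in q]);print(P, np.linalg.norm(P-np.roll(P,-1,0),axis=1))
C=np.array([onz(t,*p[0],90)[:2] for p in cs],np.float32);print(cv2.minAreaRect(C))
a=t["pixels"][145:295,230:390][:,:,::-1];b=s["pixels"][165:295,245:425][:,:,::-1]
cv2.imwrite("pics/c.png",np.vstack([cv2.resize(a,(640,600),interpolation=2)[260:560,:640],cv2.resize(b,(640,462),interpolation=2)[:300]]))
E
```

```text
cams [ 433.98000951   67.88798851 1152.80464285] [ 122.97296838 -743.6025278   852.38416215]
[[334, 148], [356, 267], [263, 284], [243, 163]]
[[757.12765531  11.39152915]
 [502.24548259 -31.04824736]
 [468.69692236 161.57211068]
 [724.93037551 205.19028795]] [258.39128584 195.52009673 259.91946426 196.45514434]
((612.6862182617188, 86.55023956298828), (264.0758056640625, 201.8475799560547), 9.380802154541016)
```

View pics/c.png

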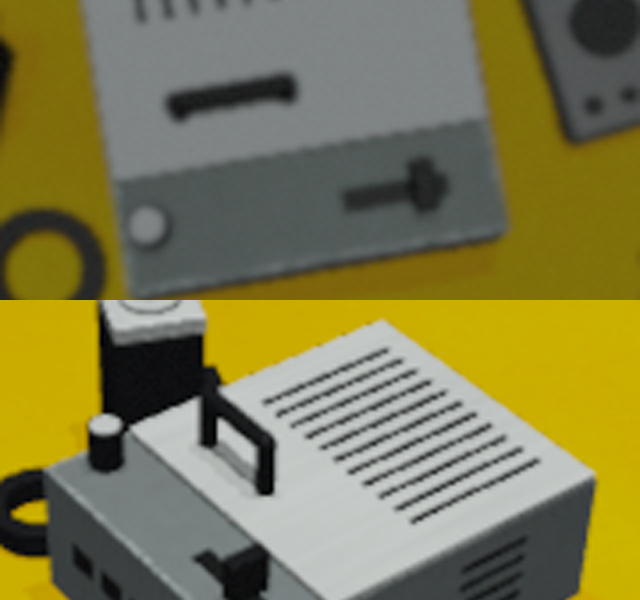

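The crop shows the handle bar's middle at about top (288,234) and side (312,195). The catch block is at top (337,256), at the -y end of its slot, so the catch is probably near 0.

Run:
```python
from h import *
t=load("top");s=load("side")
c=np.array([613.2,86.8]);a=np.radians(9.5);R=np.array([[np.cos(a),-np.sin(a)],[np.sin(a),np.cos(a)]])
D=lambda P:np.round(R.T@(P[:2]-c),1)
print("handle2",two(t,(288.1,234),s,(311.9,195.4)),"on z",onz(t,288.1,234,130),D(onz(t,288.1,234,130)))
for n,(x,y,z) in dict(handle=(-40,30,130),grip=(-100,-60,119),h0=(-40,2,130),h1=(-40,58,130)).items():
    X=np.r_[c+R@[x,y],z];print(n,X.round(1),proj(t,X).round(1),proj(s,X).round(1))
g=onz(t,337,256.3,119);print("grip",g,D(g))
# dark-blob masks: handle and block in top picture
gr=t["pixels"].max(2);m=((gr<75)*255).astype(np.uint8)
n,l,st,ce=cv2.connectedComponentsWithStats(m[225:275,262:350])
for i in range(1,n):
    if st[i,4]>15: print(st[i],ce[i]+[262,225], D(onz(t,*(ce[i]+[262,225]),130)))
cap=onz(t,230+148/4,210+225/4,118);print("cap",cap,D(cap))
m=onz(t,209,226,142);print("motor",m,D(m))
```

```text
handle2 (array([568.90570626, 106.77697762, 136.50329488]), np.float64(5.780141314182838)) on z [567.07511263 108.1633731  130.        ] [-42.   28.7]
handle [568.8 109.8 130. ] [287.3 233.2] [309.7 197.3]
grip [524.5  11.1 119. ] [336.3 255.3] [312.5 235.5]
h0 [573.4  82.2 130. ] [301.  230.8] [318.  204.1]
h1 [564.2 137.4 130. ] [273.5 235.5] [301.8 190.8]
grip [522.34020928   9.77187312 119.        ] [-102.3  -61. ]
[ 10   4  32  11 184] [287.51086957 233.55434783] [-40.9  29.7]
[ 53  24  28  15 234] [330.41452991 257.05128205] [-102.4  -46.9]
[ 2 38 10 10 28] [269.42857143 269.25      ] [-105.4   77.1]
[71 45 17  3 19] [340.63157895 271.05263158] [-133.4  -62.1]
cap [503.35266312 151.2266437  118.        ] [-97.7  81.7]
motor [582.55168464 264.52519524 142.        ] [ -0.9 180.3]
```

Request:
{"name": "apply_moves", "arguments": {"motion": [{"rz":1},{"rz":1},{"rz":1},{"rz":1},{"rz":1},{"rz":1},{"rz":1},{"rz":1},{"rz":1},{"rz":1}], "fingers": 50}}

```text
$.motion[0]: bad value
```

Request:
{"name": "apply_moves", "arguments": {"motion": [{"rz":1},{"rz":1},{"rz":1},{"rz":0.2},{},{},{},{},{},{}]}}

```text
$.motion[0]: bad value
```

```bash
cat > go.py <<'E'
import sys
from h import *
s=readout.sense();R=s["eef_rot"]
yaw=np.degrees(np.arctan2(R[1,1],R[0,1]))
T=np.array([float(x) for x in sys.argv[1:4]])
print("t",s["clock"],"pos",s["ee_pos"].round(1),"yaw",yaw.round(2),"tz",R[:,2].round(4),"F",s["ft_force"].round(1),"w",s["grip_width"],s["grip_force"],"q",s["qpos"].round(1))
print("tool shift units",(R.T@(T-s["ee_pos"])/25).round(3))
E
python3 go.py 568.3 109.5 255
```

```text
t 0.1 pos [137.9 531.9 255.6] yaw 75.46 tz [-6.0e-04 -1.4e-03 -1.0e+00] F [-0.6 -0.2 -1.3] w 85.63975650297765 0.0 q [ 67.8  18.7 -11.1  60.3   0.   82.3]
tool shift units [-20.907 -12.035   0.038]
```

Request:
{"name": "apply_moves", "arguments": {"motion": [{"tx":0,"ty":0,"tz":0,"rx":0,"ry":0,"rz":1},{"tx":0,"ty":0,"tz":0,"rx":0,"ry":0,"rz":1},{"tx":0,"ty":0,"tz":0,"rx":0,"ry":0,"rz":1},{"tx":0,"ty":0,"tz":0,"rx":0,"ry":0,"rz":1},{"tx":0,"ty":0,"tz":0,"rx":0,"ry":0,"rz":1},{"tx":0,"ty":0,"tz":0,"rx":0,"ry":0,"rz":1},{"tx":0,"ty":0,"tz":0,"rx":0,"ry":0,"rz":1},{"tx":0,"ty":0,"tz":0,"rx":0,"ry":0,"rz":1},{"tx":0,"ty":0,"tz":0,"rx":0,"ry":0,"rz":1},{"tx":0,"ty":0,"tz":0,"rx":0,"ry":0,"rz":1}], "fingers": 50}}

```text
clock: 0.93
ee_pos: [138.0, 532.1, 255.8]
eef_rot: [[-0.426, 0.905, -0.0], [0.905, 0.426, -0.001], [-0.001, -0.001, -1.0]]
ft_force: [-0.2, -0.3, -0.4]
grip_width: 49.7
grip_force: 0.0
```

Request:
{"name": "apply_moves", "arguments": {"motion": [{"tx":0,"ty":0,"tz":0,"rx":0,"ry":0,"rz":1},{"tx":0,"ty":0,"tz":0,"rx":0,"ry":0,"rz":1},{"tx":0,"ty":0,"tz":0,"rx":0,"ry":0,"rz":1},{"tx":0,"ty":0,"tz":0,"rx":0,"ry":0,"rz":0.2},{"tx":0,"ty":0,"tz":0,"rx":0,"ry":0,"rz":0},{"tx":0,"ty":0,"tz":0,"rx":0,"ry":0,"rz":0},{"tx":0,"ty":0,"tz":0,"rx":0,"ry":0,"rz":0},{"tx":0,"ty":0,"tz":0,"rx":0,"ry":0,"rz":0},{"tx":0,"ty":0,"tz":0,"rx":0,"ry":0,"rz":0},{"tx":0,"ty":0,"tz":0,"rx":0,"ry":0,"rz":0}]}}

```text
clock: 1.77
ee_pos: [138.1, 532.4, 256.3]
eef_rot: [[-0.165, 0.986, -0.0], [0.986, 0.165, 0.0], [0.0, -0.0, -1.0]]
ft_force: [0.1, 0.7, 0.2]
grip_width: 49.8
grip_force: 0.0
```

```bash
python3 go.py 568.3 109.5 255
```

```text
t 1.7667 pos [138.1 532.4 256.3] yaw 9.48 tz [-0.e+00  1.e-04 -1.e+00] F [0.1 0.7 0.2] w 49.77068866891801 0.0 q [ 67.8  18.7 -11.   60.3   0.  148.3]
tool shift units [-19.52   14.187   0.05 ]
```

Request:
{"name": "apply_moves", "arguments": {"motion": [{"tx":-0.976,"ty":0.709,"tz":0,"rx":0,"ry":0,"rz":0},{"tx":-0.976,"ty":0.709,"tz":0,"rx":0,"ry":0,"rz":0},{"tx":-0.976,"ty":0.709,"tz":0,"rx":0,"ry":0,"rz":0},{"tx":-0.976,"ty":0.709,"tz":0,"rx":0,"ry":0,"rz":0},{"tx":-0.976,"ty":0.709,"tz":0,"rx":0,"ry":0,"rz":0},{"tx":-0.976,"ty":0.709,"tz":0,"rx":0,"ry":0,"rz":0},{"tx":-0.976,"ty":0.709,"tz":0,"rx":0,"ry":0,"rz":0},{"tx":-0.976,"ty":0.709,"tz":0,"rx":0,"ry":0,"rz":0},{"tx":-0.976,"ty":0.709,"tz":0,"rx":0,"ry":0,"rz":0},{"tx":-0.976,"ty":0.709,"tz":0,"rx":0,"ry":0,"rz":0}]}}

```text
clock: 2.6
ee_pos: [353.9, 319.7, 256.5]
eef_rot: [[-0.165, 0.986, 0.0], [0.986, 0.165, 0.0], [0.0, 0.0, -1.0]]
ft_force: [-0.3, 1.3, 0.8]
grip_width: 50.1
grip_force: 0.0
```

Request:
{"name": "apply_moves", "arguments": {"motion": [{"tx":-0.976,"ty":0.709,"tz":0,"rx":0,"ry":0,"rz":0},{"tx":-0.976,"ty":0.709,"tz":0,"rx":0,"ry":0,"rz":0},{"tx":-0.976,"ty":0.709,"tz":0,"rx":0,"ry":0,"rz":0},{"tx":-0.976,"ty":0.709,"tz":0,"rx":0,"ry":0,"rz":0},{"tx":-0.976,"ty":0.709,"tz":0,"rx":0,"ry":0,"rz":0},{"tx":-0.976,"ty":0.709,"tz":0,"rx":0,"ry":0,"rz":0},{"tx":-0.976,"ty":0.709,"tz":0,"rx":0,"ry":0,"rz":0},{"tx":-0.976,"ty":0.709,"tz":0,"rx":0,"ry":0,"rz":0},{"tx":-0.976,"ty":0.709,"tz":0,"rx":0,"ry":0,"rz":0},{"tx":-0.976,"ty":0.709,"tz":0,"rx":0,"ry":0,"rz":0}]}}

```text
clock: 3.43
ee_pos: [568.9, 108.1, 256.3]
eef_rot: [[-0.164, 0.986, 0.0], [0.986, 0.164, 0.0], [0.0, 0.0, -1.0]]
ft_force: [1.0, 0.6, 0.1]
grip_width: 50.4
grip_force: 0.0
```

```bash
python3 go.py 568.3 109.5 139
```

```text
t 3.4333 pos [568.9 108.1 256.3] yaw 9.46 tz [ 2.e-04  1.e-04 -1.e+00] F [1.  0.6 0.1] w 50.350125236816034 0.0 q [ 3.5 21.8 -6.5 61.7  0.  84. ]
tool shift units [ 0.06  -0.016  4.694]
```

Request:
{"name": "apply_moves", "arguments": {"motion": [{"tx":0.03,"ty":0,"tz":0.8,"rx":0,"ry":0,"rz":0},{"tx":0.03,"ty":0,"tz":0.8,"rx":0,"ry":0,"rz":0},{"tx":0,"ty":0,"tz":0.8,"rx":0,"ry":0,"rz":0},{"tx":0,"ty":0,"tz":0.7,"rx":0,"ry":0,"rz":0},{"tx":0,"ty":0,"tz":0.5,"rx":0,"ry":0,"rz":0},{"tx":0,"ty":0,"tz":0.4,"rx":0,"ry":0,"rz":0},{"tx":0,"ty":0,"tz":0.3,"rx":0,"ry":0,"rz":0},{"tx":0,"ty":0,"tz":0.3,"rx":0,"ry":0,"rz":0},{"tx":0,"ty":0,"tz":0.1,"rx":0,"ry":0,"rz":0},{"tx":0,"ty":0,"tz":0,"rx":0,"ry":0,"rz":0}]}}

```text
clock: 4.27
ee_pos: [567.6, 110.8, 138.4]
eef_rot: [[-0.164, 0.986, -0.001], [0.986, 0.164, -0.0], [0.0, -0.001, -1.0]]
ft_force: [1.0, 0.3, -0.4]
grip_width: 49.9
grip_force: 0.0
```

```bash
python3 go.py 568.3 109.5 139
python3 - <<'E'
from h import *
o=[]
c=cams.camera("side");a=c["pixels"][120:300,220:420];o.append(cv2.resize(a,(640,576),interpolation=2))
cv2.imwrite("pics/s1.png",o[0][:,:,::-1])
E
```

```text
t 4.2667 pos [567.6 110.8 138.4] yaw 9.46 tz [-5.e-04 -0.e+00 -1.e+00] F [ 1.   0.3 -0.4] w 49.91971945494809 0.0 q [  3.7  27.5 -16.1  46.5  -0.   84.3]
tool shift units [-0.055  0.021 -0.022]
```

View pics/s1.png

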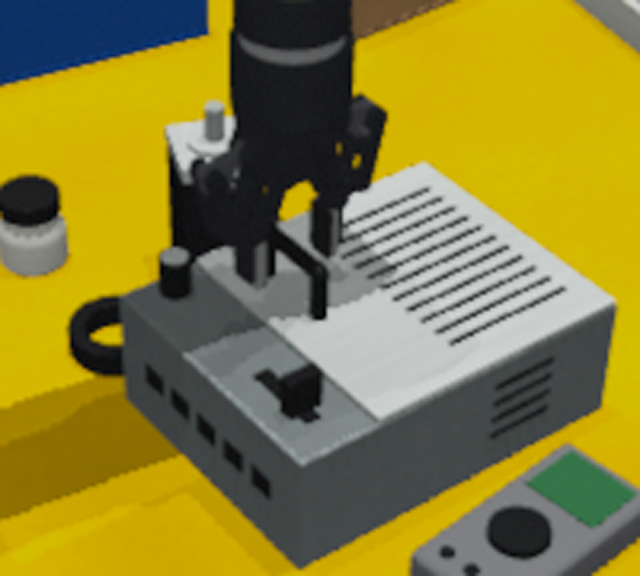

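The side crop shows the fingers on either side of the bar, the near one at (255,262) and the far one at (325,230), with the bar running (275,228)-(320,270). Closing the fingers now.

Request:
{"name": "apply_moves", "arguments": {"motion": [{"tx":0,"ty":0,"tz":0,"rx":0,"ry":0,"rz":0},{"tx":0,"ty":0,"tz":0,"rx":0,"ry":0,"rz":0},{"tx":0,"ty":0,"tz":0,"rx":0,"ry":0,"rz":0},{"tx":0,"ty":0,"tz":0,"rx":0,"ry":0,"rz":0},{"tx":0,"ty":0,"tz":0,"rx":0,"ry":0,"rz":0},{"tx":0,"ty":0,"tz":0,"rx":0,"ry":0,"rz":0},{"tx":0,"ty":0,"tz":0,"rx":0,"ry":0,"rz":0},{"tx":0,"ty":0,"tz":0,"rx":0,"ry":0,"rz":0},{"tx":0,"ty":0,"tz":0,"rx":0,"ry":0,"rz":0},{"tx":0,"ty":0,"tz":0,"rx":0,"ry":0,"rz":0}], "fingers": 0}}

```text
clock: 5.15
ee_pos: [569.3, 111.0, 139.7]
eef_rot: [[-0.164, 0.986, 0.003], [0.986, 0.164, 0.001], [0.0, 0.003, -1.0]]
ft_force: [5.3, 1.7, 1.3]
grip_width: 10.1
grip_force: 58.5
```

```bash
python3 go.py 568.3 109.5 139
```

```text
t 5.15 pos [569.3 111.  139.7] yaw 9.46 tz [ 3.4e-03  6.0e-04 -1.0e+00] F [5.3 1.7 1.3] w 10.14866406742909 58.49045991897583 q [  3.7  27.4 -16.   46.4   0.   84.3]
tool shift units [-0.053 -0.049  0.026]
```

Request:
{"name": "apply_moves", "arguments": {"motion": [{"tx":0,"ty":0.03,"tz":-0.02,"rx":0,"ry":0,"rz":0},{"tx":0,"ty":0.03,"tz":-0.02,"rx":0,"ry":0,"rz":0},{"tx":0,"ty":0,"tz":-0.02,"rx":0,"ry":0,"rz":0},{"tx":0,"ty":0,"tz":-0.02,"rx":0,"ry":0,"rz":0},{"tx":0,"ty":0,"tz":-0.02,"rx":0,"ry":0,"rz":0},{"tx":0,"ty":0,"tz":-0.02,"rx":0,"ry":0,"rz":0},{"tx":0,"ty":0,"tz":-0.02,"rx":0,"ry":0,"rz":0},{"tx":0,"ty":0,"tz":-0.02,"rx":0,"ry":0,"rz":0},{"tx":0,"ty":0,"tz":0,"rx":0,"ry":0,"rz":0},{"tx":0,"ty":0,"tz":0,"rx":0,"ry":0,"rz":0}]}}

```text
clock: 5.98
ee_pos: [569.9, 111.1, 142.2]
eef_rot: [[-0.164, 0.986, 0.001], [0.986, 0.164, 0.0], [0.0, 0.001, -1.0]]
ft_force: [6.7, 1.3, -6.0]
grip_width: 9.5
grip_force: 58.4
```

Request:
{"name": "apply_moves", "arguments": {"motion": [{"tx":0,"ty":0.02,"tz":-0.02,"rx":0,"ry":0,"rz":0},{"tx":0,"ty":0.02,"tz":-0.02,"rx":0,"ry":0,"rz":0},{"tx":0,"ty":0,"tz":-0.02,"rx":0,"ry":0,"rz":0},{"tx":0,"ty":0,"tz":-0.02,"rx":0,"ry":0,"rz":0},{"tx":0,"ty":0,"tz":-0.01,"rx":0,"ry":0,"rz":0},{"tx":0,"ty":0,"tz":-0.01,"rx":0,"ry":0,"rz":0},{"tx":0,"ty":0,"tz":0,"rx":0,"ry":0,"rz":0},{"tx":0,"ty":0,"tz":0,"rx":0,"ry":0,"rz":0},{"tx":0,"ty":0,"tz":0,"rx":0,"ry":0,"rz":0},{"tx":0,"ty":0,"tz":0,"rx":0,"ry":0,"rz":0}]}}

```text
clock: 6.82
ee_pos: [570.3, 111.1, 143.7]
eef_rot: [[-0.164, 0.986, -0.001], [0.986, 0.164, 0.0], [0.0, -0.001, -1.0]]
ft_force: [7.5, 1.8, -11.1]
grip_width: 9.6
grip_force: 58.4
```

Request:
{"name": "apply_moves", "arguments": {"motion": [{"tx":0,"ty":0,"tz":-0.02,"rx":0,"ry":0,"rz":0},{"tx":0,"ty":0,"tz":-0.01,"rx":0,"ry":0,"rz":0},{"tx":0,"ty":0,"tz":-0.01,"rx":0,"ry":0,"rz":0},{"tx":0,"ty":0,"tz":-0.01,"rx":0,"ry":0,"rz":0},{"tx":0,"ty":0,"tz":-0.01,"rx":0,"ry":0,"rz":0},{"tx":0,"ty":0,"tz":0,"rx":0,"ry":0,"rz":0},{"tx":0,"ty":0,"tz":0,"rx":0,"ry":0,"rz":0},{"tx":0,"ty":0,"tz":0,"rx":0,"ry":0,"rz":0},{"tx":0,"ty":0,"tz":0,"rx":0,"ry":0,"rz":0},{"tx":0,"ty":0,"tz":0,"rx":0,"ry":0,"rz":0}]}}

```text
clock: 7.65
ee_pos: [570.3, 111.2, 144.0]
eef_rot: [[-0.164, 0.986, -0.001], [0.986, 0.164, 0.0], [0.0, -0.001, -1.0]]
ft_force: [10.8, 2.0, -19.3]
grip_width: 10.0
grip_force: 58.3
```

```bash
python3 go.py 568.3 109.5 139
```

```text
t 7.65 pos [570.3 111.2 144. ] yaw 9.45 tz [-1.5e-03  1.0e-04 -1.0e+00] F [ 10.8   2.  -19.3] w 9.999236645864446 58.289914727211 q [  3.7  27.4 -15.2  47.4   0.   84.3]
tool shift units [-0.052 -0.089  0.201]
```

The cover is caught: it stopped after about 4 mm and the pull reached 19 N. I'll ease it back down and let go.

Request:
{"name": "apply_moves", "arguments": {"motion": [{"tx":0,"ty":0,"tz":0.05,"rx":0,"ry":0,"rz":0},{"tx":0,"ty":0,"tz":0.05,"rx":0,"ry":0,"rz":0},{"tx":0,"ty":0,"tz":0.05,"rx":0,"ry":0,"rz":0},{"tx":0,"ty":0,"tz":0.05,"rx":0,"ry":0,"rz":0},{"tx":0,"ty":0,"tz":0.05,"rx":0,"ry":0,"rz":0},{"tx":0,"ty":0,"tz":0.04,"rx":0,"ry":0,"rz":0},{"tx":0,"ty":0,"tz":0,"rx":0,"ry":0,"rz":0},{"tx":0,"ty":0,"tz":0,"rx":0,"ry":0,"rz":0},{"tx":0,"ty":0,"tz":0,"rx":0,"ry":0,"rz":0},{"tx":0,"ty":0,"tz":0,"rx":0,"ry":0,"rz":0}]}}

```text
clock: 8.48
ee_pos: [569.4, 111.0, 139.6]
eef_rot: [[-0.164, 0.986, -0.001], [0.986, 0.164, -0.0], [-0.0, -0.001, -1.0]]
ft_force: [-2.3, -2.2, 3.6]
grip_width: 9.7
grip_force: 60.5
```

Request:
{"name": "apply_moves", "arguments": {"motion": [{"tx":0,"ty":0,"tz":0,"rx":0,"ry":0,"rz":0},{"tx":0,"ty":0,"tz":0,"rx":0,"ry":0,"rz":0},{"tx":0,"ty":0,"tz":0,"rx":0,"ry":0,"rz":0},{"tx":0,"ty":0,"tz":0,"rx":0,"ry":0,"rz":0},{"tx":0,"ty":0,"tz":0,"rx":0,"ry":0,"rz":0},{"tx":0,"ty":0,"tz":-0.4,"rx":0,"ry":0,"rz":0},{"tx":0,"ty":0,"tz":-0.6,"rx":0,"ry":0,"rz":0},{"tx":0,"ty":0,"tz":-0.6,"rx":0,"ry":0,"rz":0},{"tx":0,"ty":0,"tz":-0.5,"rx":0,"ry":0,"rz":0},{"tx":0,"ty":0,"tz":-0.4,"rx":0,"ry":0,"rz":0}], "fingers": 50}}

```text
clock: 9.32
ee_pos: [570.7, 111.2, 204.0]
eef_rot: [[-0.164, 0.986, 0.002], [0.986, 0.164, 0.0], [-0.0, 0.002, -1.0]]
ft_force: [1.0, -0.0, -0.0]
grip_width: 49.9
grip_force: 0.0
```

```bash
python3 - <<'E'
from h import *
c=np.array([613.8,87.3]);a=np.radians(9.5);R=np.array([[np.cos(a),-np.sin(a)],[np.sin(a),np.cos(a)]])
for p in[(-100,-95),(-100,-43)]:print((c+R@p).round(1))
E
python3 go.py 530.9 -22.9 200
python3 go.py 530.9 -22.9 125
```

```text
[530.9 -22.9]
[522.3  28.4]
t 9.3167 pos [570.7 111.2 204. ] yaw 9.46 tz [ 1.7e-03  1.0e-04 -1.0e+00] F [ 1. -0. -0.] w 49.9438912128384 0.0 q [  3.8  24.1 -10.9  54.9   0.   84.3]
tool shift units [-5.03  -2.453  0.155]
t 9.3167 pos [570.7 111.2 204. ] yaw 9.46 tz [ 1.7e-03  1.0e-04 -1.0e+00] F [ 1. -0. -0.] w 49.9438912128384 0.0 q [  3.8  24.1 -10.9  54.9   0.   84.3]
tool shift units [-5.03  -2.458  3.155]
```

Request:
{"name": "apply_moves", "arguments": {"motion": [{"tx":-0.7,"ty":-0.35,"tz":0,"rx":0,"ry":0,"rz":0},{"tx":-0.7,"ty":-0.35,"tz":0,"rx":0,"ry":0,"rz":0},{"tx":-0.7,"ty":-0.35,"tz":0,"rx":0,"ry":0,"rz":0},{"tx":-0.7,"ty":-0.35,"tz":0,"rx":0,"ry":0,"rz":0},{"tx":-0.7,"ty":-0.35,"tz":0,"rx":0,"ry":0,"rz":0},{"tx":-0.7,"ty":-0.35,"tz":0,"rx":0,"ry":0,"rz":0},{"tx":-0.7,"ty":-0.35,"tz":0,"rx":0,"ry":0,"rz":0},{"tx":-0.13,"ty":0,"tz":0,"rx":0,"ry":0,"rz":0},{"tx":0,"ty":0,"tz":0,"rx":0,"ry":0,"rz":0},{"tx":0,"ty":0,"tz":0,"rx":0,"ry":0,"rz":0}], "fingers": 0}}

```text
clock: 10.15
ee_pos: [530.8, -22.7, 202.4]
eef_rot: [[-0.164, 0.986, 0.001], [0.986, 0.164, 0.0], [0.0, 0.001, -1.0]]
ft_force: [0.3, -0.2, 0.3]
grip_width: 0.3
grip_force: 0.0
```

Request:
{"name": "apply_moves", "arguments": {"motion": [{"tx":0,"ty":0,"tz":0.5,"rx":0,"ry":0,"rz":0},{"tx":0,"ty":0,"tz":0.6,"rx":0,"ry":0,"rz":0},{"tx":0,"ty":0,"tz":0.6,"rx":0,"ry":0,"rz":0},{"tx":0,"ty":0,"tz":0.5,"rx":0,"ry":0,"rz":0},{"tx":0,"ty":0,"tz":0.4,"rx":0,"ry":0,"rz":0},{"tx":0,"ty":0,"tz":0.3,"rx":0,"ry":0,"rz":0},{"tx":0,"ty":0,"tz":0.2,"rx":0,"ry":0,"rz":0},{"tx":0,"ty":0,"tz":0,"rx":0,"ry":0,"rz":0},{"tx":0,"ty":0,"tz":0,"rx":0,"ry":0,"rz":0},{"tx":0,"ty":0,"tz":0,"rx":0,"ry":0,"rz":0}]}}

```text
clock: 10.98
ee_pos: [531.0, -22.9, 125.1]
eef_rot: [[-0.164, 0.986, 0.001], [0.986, 0.164, -0.0], [-0.0, 0.001, -1.0]]
ft_force: [0.3, -0.0, -0.2]
grip_width: -0.0
grip_force: 0.0
```

```bash
python3 go.py 522.3 28.4 125
python3 - <<'E'
from h import *
c=cams.camera("side");a=c["pixels"][120:300,220:420]
cv2.imwrite("pics/s2.png",cv2.resize(a,(640,576),interpolation=2)[:,:,::-1])
E
```

```text
t 10.9833 pos [531.  -22.9 125.1] yaw 9.46 tz [ 1.1e-03 -2.0e-04 -1.0e+00] F [ 0.3 -0.  -0.2] w -0.009717904746654217 0.0 q [-10.4  24.  -24.3  41.7   0.   70.1]
tool shift units [ 2.083 -0.005  0.005]
```

View pics/s2.png

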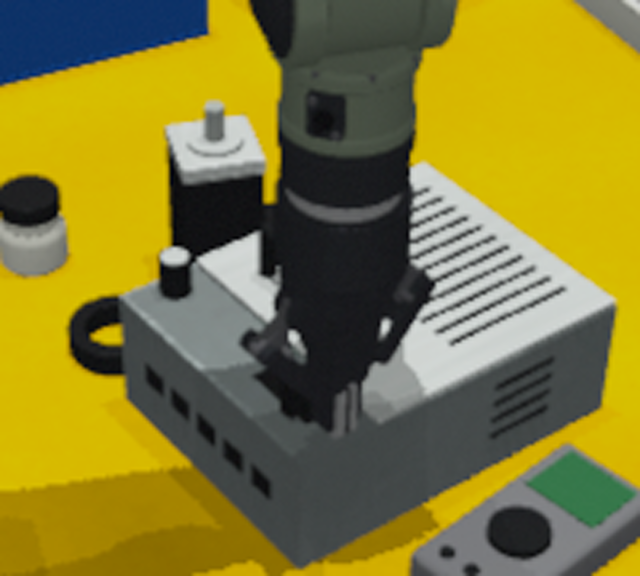

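The side crop shows the closed fingertips at (345,410), just on the -y side of the block at (292,400), with the handle well clear. I'll push towards +y.

Request:
{"name": "apply_moves", "arguments": {"motion": [{"tx":0.2,"ty":0,"tz":0,"rx":0,"ry":0,"rz":0},{"tx":0.2,"ty":0,"tz":0,"rx":0,"ry":0,"rz":0},{"tx":0.2,"ty":0,"tz":0,"rx":0,"ry":0,"rz":0},{"tx":0.15,"ty":0,"tz":0,"rx":0,"ry":0,"rz":0},{"tx":0.15,"ty":0,"tz":0,"rx":0,"ry":0,"rz":0},{"tx":0.15,"ty":0,"tz":0,"rx":0,"ry":0,"rz":0},{"tx":0.15,"ty":0,"tz":0,"rx":0,"ry":0,"rz":0},{"tx":0.15,"ty":0,"tz":0,"rx":0,"ry":0,"rz":0},{"tx":0.15,"ty":0,"tz":0,"rx":0,"ry":0,"rz":0},{"tx":0,"ty":0,"tz":0,"rx":0,"ry":0,"rz":0}]}}

```text
clock: 11.87
ee_pos: [524.2, 14.9, 124.6]
eef_rot: [[-0.165, 0.986, 0.0], [0.986, 0.165, 0.001], [0.001, 0.0, -1.0]]
ft_force: [1.1, -0.2, 1.4]
grip_width: -0.1
grip_force: 0.3
```

Request:
{"name": "apply_moves", "arguments": {"motion": [{"tx":0.1,"ty":0,"tz":0,"rx":0,"ry":0,"rz":0},{"tx":0.1,"ty":0,"tz":0,"rx":0,"ry":0,"rz":0},{"tx":0.1,"ty":0,"tz":0,"rx":0,"ry":0,"rz":0},{"tx":0.05,"ty":0,"tz":0,"rx":0,"ry":0,"rz":0},{"tx":0.05,"ty":0,"tz":0,"rx":0,"ry":0,"rz":0},{"tx":0,"ty":0,"tz":0,"rx":0,"ry":0,"rz":0},{"tx":0,"ty":0,"tz":0,"rx":0,"ry":0,"rz":0},{"tx":0,"ty":0,"tz":0,"rx":0,"ry":0,"rz":0},{"tx":0,"ty":0,"tz":0,"rx":0,"ry":0,"rz":0},{"tx":0,"ty":0,"tz":0,"rx":0,"ry":0,"rz":0}]}}

```text
clock: 12.7
ee_pos: [522.9, 23.3, 124.6]
eef_rot: [[-0.164, 0.986, 0.0], [0.986, 0.164, -0.001], [-0.001, 0.0, -1.0]]
ft_force: [1.2, -4.4, 2.1]
grip_width: -0.0
grip_force: 2.5
```

```bash
python3 go.py 522.3 28.4 125
```

```text
t 12.7 pos [522.9  23.3 124.6] yaw 9.43 tz [ 4.0e-04 -1.4e-03 -1.0e+00] F [ 1.2 -4.4  2.1] w -0.019563968112597512 2.5296523422002792 q [ -5.5  23.3 -25.5  41.2  -0.1  75.1]
tool shift units [ 0.205  0.01  -0.016]
```

Request:
{"name": "apply_moves", "arguments": {"motion": [{"tx":0.03,"ty":0,"tz":0,"rx":0,"ry":0,"rz":0},{"tx":0.03,"ty":0,"tz":0,"rx":0,"ry":0,"rz":0},{"tx":0.02,"ty":0,"tz":0,"rx":0,"ry":0,"rz":0},{"tx":0.02,"ty":0,"tz":0,"rx":0,"ry":0,"rz":0},{"tx":0,"ty":0,"tz":0,"rx":0,"ry":0,"rz":0},{"tx":0,"ty":0,"tz":0,"rx":0,"ry":0,"rz":0},{"tx":0,"ty":0,"tz":0,"rx":0,"ry":0,"rz":0},{"tx":0,"ty":0,"tz":0,"rx":0,"ry":0,"rz":0},{"tx":0,"ty":0,"tz":0,"rx":0,"ry":0,"rz":0},{"tx":0,"ty":0,"tz":0,"rx":0,"ry":0,"rz":0}]}}

```text
clock: 13.53
ee_pos: [522.8, 23.5, 124.7]
eef_rot: [[-0.162, 0.987, 0.001], [0.987, 0.162, -0.007], [-0.007, -0.0, -1.0]]
ft_force: [1.1, -11.4, 1.9]
grip_width: 0.2
grip_force: 5.9
```

```bash
python3 go.py 522.3 28.4 125
```

```text
t 13.5333 pos [522.8  23.5 124.7] yaw 9.35 tz [ 8.0e-04 -6.6e-03 -1.0e+00] F [  1.1 -11.4   1.9] w 0.16442206801319856 5.892487317323685 q [ -5.3  23.3 -25.5  41.1  -0.4  75.3]
tool shift units [ 0.195  0.011 -0.015]
```

The push force rose to 11 N with no more travel, so the catch is at its end stop. Now I'll back off, rise and regrip the handle.

Request:
{"name": "apply_moves", "arguments": {"motion": [{"tx":-0.2,"ty":0,"tz":0,"rx":0,"ry":0,"rz":0},{"tx":-0.2,"ty":0,"tz":0,"rx":0,"ry":0,"rz":0},{"tx":0,"ty":0,"tz":-0.3,"rx":0,"ry":0,"rz":0},{"tx":0,"ty":0,"tz":-0.6,"rx":0,"ry":0,"rz":0},{"tx":0,"ty":0,"tz":-0.6,"rx":0,"ry":0,"rz":0},{"tx":0,"ty":0,"tz":-0.6,"rx":0,"ry":0,"rz":0},{"tx":0,"ty":0,"tz":-0.6,"rx":0,"ry":0,"rz":0},{"tx":0,"ty":0,"tz":-0.3,"rx":0,"ry":0,"rz":0},{"tx":0,"ty":0,"tz":0,"rx":0,"ry":0,"rz":0},{"tx":0,"ty":0,"tz":0,"rx":0,"ry":0,"rz":0}]}}

```text
clock: 14.37
ee_pos: [523.9, 16.9, 199.6]
eef_rot: [[-0.165, 0.986, 0.001], [0.986, 0.165, 0.001], [0.0, 0.001, -1.0]]
ft_force: [-0.6, 0.7, 0.4]
grip_width: 0.3
grip_force: 0.0
```

```bash
python3 go.py 569.8 111.2 139
python3 - <<'E'
from h import *
c=cams.camera("side");a=c["pixels"][120:300,220:420]
cv2.imwrite("pics/s3.png",cv2.resize(a,(640,576),interpolation=2)[:,:,::-1])
E
```

```text
t 14.3667 pos [523.9  16.9 199.6] yaw 9.48 tz [ 5.e-04  5.e-04 -1.e+00] F [-0.6  0.7  0.4] w 0.3497404049289843 0.0 q [ -6.2  18.6 -20.   51.4   0.   74.3]
tool shift units [3.419 2.431 2.428]
```

View pics/s3.png

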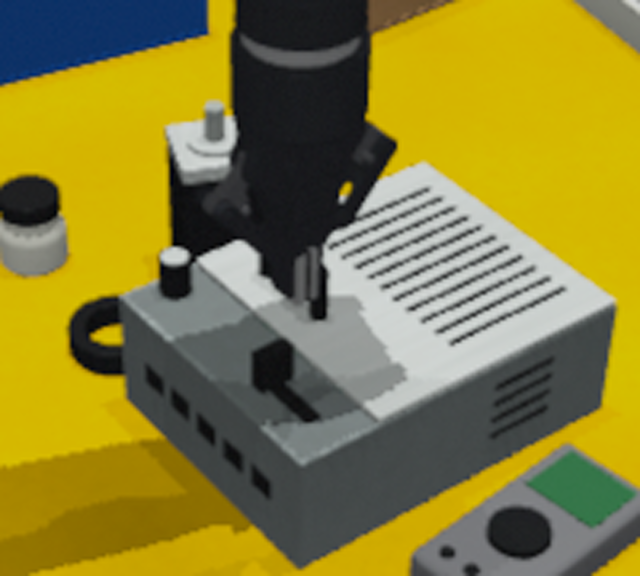

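The block is now at (272,365), at the +y end of its slot. Back to the handle.

Request:
{"name": "apply_moves", "arguments": {"motion": [{"tx":0.57,"ty":0.405,"tz":0,"rx":0,"ry":0,"rz":0},{"tx":0.57,"ty":0.405,"tz":0,"rx":0,"ry":0,"rz":0},{"tx":0.57,"ty":0.405,"tz":0,"rx":0,"ry":0,"rz":0},{"tx":0.57,"ty":0.405,"tz":0,"rx":0,"ry":0,"rz":0},{"tx":0.57,"ty":0.405,"tz":0,"rx":0,"ry":0,"rz":0},{"tx":0.57,"ty":0.405,"tz":0,"rx":0,"ry":0,"rz":0},{"tx":0,"ty":0,"tz":0,"rx":0,"ry":0,"rz":0},{"tx":0,"ty":0,"tz":0.3,"rx":0,"ry":0,"rz":0},{"tx":0,"ty":0,"tz":0.4,"rx":0,"ry":0,"rz":0},{"tx":0,"ty":0,"tz":0.4,"rx":0,"ry":0,"rz":0}], "fingers": 50}}

```text
clock: 15.25
ee_pos: [568.9, 110.1, 170.4]
eef_rot: [[-0.164, 0.987, -0.001], [0.987, 0.164, -0.0], [-0.0, -0.001, -1.0]]
ft_force: [-0.6, -0.6, -0.3]
grip_width: 50.1
grip_force: 0.0
```

Request:
{"name": "apply_moves", "arguments": {"motion": [{"tx":0,"ty":0,"tz":0.4,"rx":0,"ry":0,"rz":0},{"tx":0,"ty":0,"tz":0.4,"rx":0,"ry":0,"rz":0},{"tx":0,"ty":0,"tz":0.3,"rx":0,"ry":0,"rz":0},{"tx":0,"ty":0,"tz":0.2,"rx":0,"ry":0,"rz":0},{"tx":0,"ty":0,"tz":0,"rx":0,"ry":0,"rz":0},{"tx":0,"ty":0,"tz":0,"rx":0,"ry":0,"rz":0},{"tx":0,"ty":0,"tz":0,"rx":0,"ry":0,"rz":0},{"tx":0,"ty":0,"tz":0,"rx":0,"ry":0,"rz":0},{"tx":0,"ty":0,"tz":0,"rx":0,"ry":0,"rz":0},{"tx":0,"ty":0,"tz":0,"rx":0,"ry":0,"rz":0}]}}

```text
clock: 16.08
ee_pos: [570.0, 110.9, 140.0]
eef_rot: [[-0.164, 0.986, 0.001], [0.986, 0.164, 0.0], [-0.0, 0.001, -1.0]]
ft_force: [-0.2, 1.0, 0.5]
grip_width: 50.2
grip_force: 0.0
```

Request:
{"name": "apply_moves", "arguments": {"motion": [{"tx":0,"ty":0,"tz":0,"rx":0,"ry":0,"rz":0},{"tx":0,"ty":0,"tz":0,"rx":0,"ry":0,"rz":0},{"tx":0,"ty":0,"tz":0,"rx":0,"ry":0,"rz":0},{"tx":0,"ty":0,"tz":0,"rx":0,"ry":0,"rz":0},{"tx":0,"ty":0,"tz":0,"rx":0,"ry":0,"rz":0},{"tx":0,"ty":0,"tz":0,"rx":0,"ry":0,"rz":0},{"tx":0,"ty":0,"tz":0,"rx":0,"ry":0,"rz":0},{"tx":0,"ty":0,"tz":0,"rx":0,"ry":0,"rz":0},{"tx":0,"ty":0,"tz":0,"rx":0,"ry":0,"rz":0},{"tx":0,"ty":0,"tz":0,"rx":0,"ry":0,"rz":0}], "fingers": 0}}

```text
clock: 16.92
ee_pos: [569.4, 110.8, 139.7]
eef_rot: [[-0.164, 0.986, -0.0], [0.986, 0.164, -0.0], [-0.0, -0.0, -1.0]]
ft_force: [-3.0, 0.2, 5.9]
grip_width: 9.8
grip_force: 58.7
```

```bash
cat > arc.py <<'E'
import numpy as np
# plane: X = drive x (tool y at start), Z up; hinge (0,0), bar at (-170,40)
L=9.7
def bar(th): c,s=np.cos(th),np.sin(th); return np.array([-170*c+40*s,170*s+40*c])
def axes(ph): return np.array([np.cos(ph),-np.sin(ph)]),np.array([-np.sin(ph),-np.cos(ph)])  # tool y, tool z
def tcp(th,ph): return bar(th)-L*axes(ph)[1]
for k in range(8):
    t0,t1=np.radians(6.25*k),np.radians(6.25*(k+1)); p0,p1=.4*t0,.4*t1
    d=tcp(t1,p1)-tcp(t0,p0); y,z=axes((p0+p1)/2)
    print(k,"ty %.3f tz %.3f per row (5 rows)"%(d@y/125,d@z/125))
print(tcp(np.radians(50),np.radians(20))-tcp(0,0),tcp(np.radians(12.5),np.radians(5))-tcp(0,0))
E
python3 arc.py; python3 go.py 569 111 139
```

```text
0 ty 0.043 tz -0.147 per row (5 rows)
1 ty 0.053 tz -0.144 per row (5 rows)
2 ty 0.062 tz -0.141 per row (5 rows)
3 ty 0.071 tz -0.136 per row (5 rows)
4 ty 0.080 tz -0.132 per row (5 rows)
5 ty 0.088 tz -0.126 per row (5 rows)
6 ty 0.096 tz -0.121 per row (5 rows)
7 ty 0.104 tz -0.114 per row (5 rows)
[ 94.68547947 115.35407814] [13.53267405 35.80966323]
t 16.9167 pos [569.4 110.8 139.7] yaw 9.46 tz [-4.e-04 -1.e-04 -1.e+00] F [-3.   0.2  5.9] w 9.752845776437237 58.708210587501526 q [  3.7  27.6 -15.7  46.8  -0.   84.3]
tool shift units [ 0.01  -0.016  0.029]
```

Request:
{"name": "apply_moves", "arguments": {"motion": [{"tx":0,"ty":0.007,"tz":-0.029,"rx":0.02,"ry":0,"rz":0},{"tx":0,"ty":0.007,"tz":-0.029,"rx":0.02,"ry":0,"rz":0},{"tx":0,"ty":0.007,"tz":-0.029,"rx":0.02,"ry":0,"rz":0},{"tx":0,"ty":0.007,"tz":-0.029,"rx":0.02,"ry":0,"rz":0},{"tx":0,"ty":0.007,"tz":-0.029,"rx":0.02,"ry":0,"rz":0},{"tx":0,"ty":0.007,"tz":-0.029,"rx":0.02,"ry":0,"rz":0},{"tx":0,"ty":0.007,"tz":-0.029,"rx":0.02,"ry":0,"rz":0},{"tx":0,"ty":0.007,"tz":-0.029,"rx":0.02,"ry":0,"rz":0},{"tx":0,"ty":0.007,"tz":-0.029,"rx":0.02,"ry":0,"rz":0},{"tx":0,"ty":0.007,"tz":-0.029,"rx":0.02,"ry":0,"rz":0}]}}

```text
clock: 17.75
ee_pos: [571.3, 111.1, 146.7]
eef_rot: [[-0.164, 0.986, -0.018], [0.986, 0.164, -0.003], [-0.0, -0.018, -1.0]]
ft_force: [-2.8, -0.8, -4.0]
grip_width: 9.8
grip_force: 58.4
```

The cover is free: it rose 7 mm with only 4 N. Continuing along the arc.

Request:
{"name": "apply_moves", "arguments": {"motion": [{"tx":0,"ty":0.046,"tz":-0.147,"rx":0.1,"ry":0,"rz":0},{"tx":0,"ty":0.046,"tz":-0.147,"rx":0.1,"ry":0,"rz":0},{"tx":0,"ty":0.046,"tz":-0.147,"rx":0.1,"ry":0,"rz":0},{"tx":0,"ty":0.053,"tz":-0.144,"rx":0.1,"ry":0,"rz":0},{"tx":0,"ty":0.053,"tz":-0.144,"rx":0.1,"ry":0,"rz":0},{"tx":0,"ty":0.053,"tz":-0.144,"rx":0.1,"ry":0,"rz":0},{"tx":0,"ty":0.053,"tz":-0.144,"rx":0.1,"ry":0,"rz":0},{"tx":0,"ty":0.053,"tz":-0.144,"rx":0.1,"ry":0,"rz":0},{"tx":0,"ty":0.06,"tz":-0.141,"rx":0.1,"ry":0,"rz":0},{"tx":0,"ty":0.06,"tz":-0.141,"rx":0.1,"ry":0,"rz":0}]}}

```text
clock: 18.58
ee_pos: [586.0, 113.5, 182.3]
eef_rot: [[-0.164, 0.981, -0.105], [0.986, 0.163, -0.018], [-0.0, -0.107, -0.994]]
ft_force: [-5.2, -1.4, -4.8]
grip_width: 9.7
grip_force: 58.5
```

Request:
{"name": "apply_moves", "arguments": {"motion": [{"tx":0,"ty":0.062,"tz":-0.141,"rx":0.1,"ry":0,"rz":0},{"tx":0,"ty":0.064,"tz":-0.14,"rx":0.1,"ry":0,"rz":0},{"tx":0,"ty":0.066,"tz":-0.139,"rx":0.1,"ry":0,"rz":0},{"tx":0,"ty":0.071,"tz":-0.136,"rx":0.1,"ry":0,"rz":0},{"tx":0,"ty":0.071,"tz":-0.136,"rx":0.1,"ry":0,"rz":0},{"tx":0,"ty":0.071,"tz":-0.136,"rx":0.1,"ry":0,"rz":0},{"tx":0,"ty":0.071,"tz":-0.136,"rx":0.1,"ry":0,"rz":0},{"tx":0,"ty":0.071,"tz":-0.136,"rx":0.1,"ry":0,"rz":0},{"tx":0,"ty":0.08,"tz":-0.132,"rx":0.1,"ry":0,"rz":0},{"tx":0,"ty":0.08,"tz":-0.132,"rx":0.1,"ry":0,"rz":0}]}}

```text
clock: 19.42
ee_pos: [607.9, 117.2, 214.1]
eef_rot: [[-0.164, 0.968, -0.19], [0.986, 0.161, -0.032], [-0.0, -0.193, -0.981]]
ft_force: [-6.7, -1.4, 0.6]
grip_width: 9.7
grip_force: 58.5
```

```bash
cat >> arc.py <<'E'
from bench import readout
s=readout.sense();R=s["eef_rot"];b=s["ee_pos"]+L*R[:,2]
u=np.array([np.cos(np.radians(9.5)),np.sin(np.radians(9.5))])
hx=np.array([569.4,110.8])@u+170; v=np.array([b[:2]@u-hx,b[2]-90])
print("theta",np.degrees(np.arctan2(v[1],-v[0])-np.arctan2(40,170)),"r",np.hypot(*v),"of 174.6",s["clock"],s["ft_force"].round(1),s["grip_width"])
E
python3 arc.py|tail -1
```

```text
theta 27.529565694653257 r 175.39717859738317 of 174.6 19.4167 [-6.7 -1.4  0.6] 9.722086365255514
```

Request:
{"name": "apply_moves", "arguments": {"motion": [{"tx":0,"ty":0.08,"tz":-0.132,"rx":0.1,"ry":0,"rz":0},{"tx":0,"ty":0.081,"tz":-0.131,"rx":0.1,"ry":0,"rz":0},{"tx":0,"ty":0.083,"tz":-0.13,"rx":0.1,"ry":0,"rz":0},{"tx":0,"ty":0.088,"tz":-0.126,"rx":0.1,"ry":0,"rz":0},{"tx":0,"ty":0.088,"tz":-0.126,"rx":0.1,"ry":0,"rz":0},{"tx":0,"ty":0.088,"tz":-0.126,"rx":0.1,"ry":0,"rz":0},{"tx":0,"ty":0.088,"tz":-0.126,"rx":0.1,"ry":0,"rz":0},{"tx":0,"ty":0.088,"tz":-0.126,"rx":0.1,"ry":0,"rz":0},{"tx":0,"ty":0.095,"tz":-0.121,"rx":0.1,"ry":0,"rz":0},{"tx":0,"ty":0.095,"tz":-0.121,"rx":0.1,"ry":0,"rz":0}]}}

```text
clock: 20.25
ee_pos: [635.9, 121.8, 240.2]
eef_rot: [[-0.164, 0.948, -0.274], [0.986, 0.158, -0.046], [-0.0, -0.278, -0.961]]
ft_force: [-8.2, -1.9, 1.0]
grip_width: 9.8
grip_force: 58.4
```

Request:
{"name": "apply_moves", "arguments": {"motion": [{"tx":0,"ty":0.096,"tz":-0.121,"rx":0.1,"ry":0,"rz":0},{"tx":0,"ty":0.097,"tz":-0.12,"rx":0.1,"ry":0,"rz":0},{"tx":0,"ty":0.098,"tz":-0.119,"rx":0.1,"ry":0,"rz":0},{"tx":0,"ty":0.104,"tz":-0.114,"rx":0.1,"ry":0,"rz":0},{"tx":0,"ty":0.104,"tz":-0.114,"rx":0.1,"ry":0,"rz":0},{"tx":0,"ty":0.104,"tz":-0.114,"rx":0.1,"ry":0,"rz":0},{"tx":0,"ty":0.104,"tz":-0.114,"rx":0.1,"ry":0,"rz":0},{"tx":0,"ty":0.104,"tz":-0.114,"rx":0.1,"ry":0,"rz":0},{"tx":0,"ty":0,"tz":0,"rx":0,"ry":0,"rz":0},{"tx":0,"ty":0,"tz":0,"rx":0,"ry":0,"rz":0}]}}

```text
clock: 21.08
ee_pos: [662.7, 126.2, 257.1]
eef_rot: [[-0.164, 0.927, -0.336], [0.986, 0.154, -0.057], [-0.0, -0.341, -0.94]]
ft_force: [-6.9, -1.7, 5.4]
grip_width: 9.7
grip_force: 59.2
```

Request:
{"name": "apply_moves", "arguments": {"motion": [{"tx":0,"ty":0,"tz":0,"rx":0,"ry":0,"rz":0},{"tx":0,"ty":0,"tz":0,"rx":0,"ry":0,"rz":0},{"tx":0,"ty":0,"tz":0,"rx":0,"ry":0,"rz":0},{"tx":0,"ty":0,"tz":0,"rx":0,"ry":0,"rz":0},{"tx":0,"ty":0,"tz":0,"rx":0,"ry":0,"rz":0},{"tx":0,"ty":0,"tz":0,"rx":0,"ry":0,"rz":0},{"tx":0,"ty":0,"tz":0,"rx":0,"ry":0,"rz":0},{"tx":0,"ty":0,"tz":0,"rx":0,"ry":0,"rz":0},{"tx":0,"ty":0,"tz":0,"rx":0,"ry":0,"rz":0},{"tx":0,"ty":0,"tz":0,"rx":0,"ry":0,"rz":0}]}}

```text
clock: 21.92
ee_pos: [662.6, 126.2, 257.1]
eef_rot: [[-0.164, 0.927, -0.336], [0.986, 0.154, -0.056], [-0.0, -0.341, -0.94]]
ft_force: [-6.8, -1.5, 4.4]
grip_width: 9.7
grip_force: 59.2
```

```bash
python3 arc.py|tail -1
python3 - <<'E'
from h import *
c=cams.camera("side");a=c["pixels"][60:330,180:480]
cv2.imwrite("pics/s4.png",cv2.resize(a,(660,594),interpolation=2)[:,:,::-1])
E
```

```text
theta 50.22540189720666 r 176.57382533549526 of 174.6 21.9167 [-6.8 -1.5  4.4] 9.660495980547301
```

View pics/s4.png

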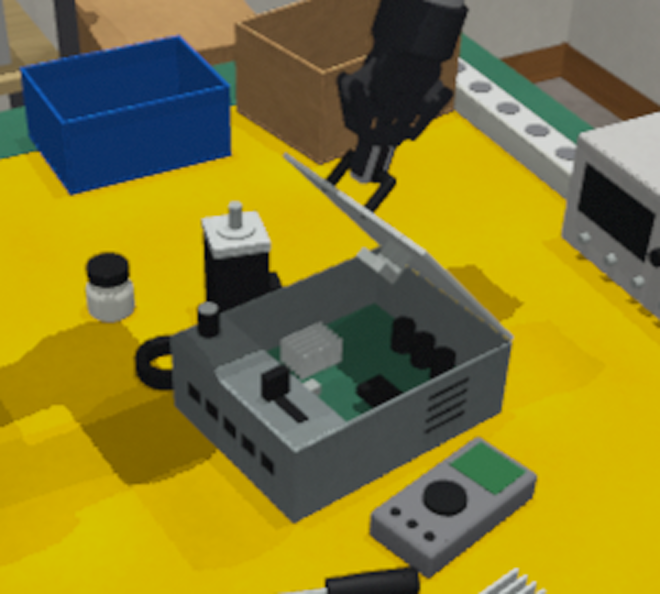

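The cover stands open, with its near edge around (285,155), and the fingers hold the handle at (370,175). It is still at about 50°. The capacitor, motor, jar, tape and meter look undisturbed.

```bash
python3 -c "
from bench import finish_job;print(finish_job())"
```

```text
the job is handed in; nothing more can be done
None
```

The job is handed in: a gentle tug (19 N at most) showed the cover was caught, so I slid the catch to its end stop, lifted the cover to about 50°, and the gripper is holding it still there.

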